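Feed the panel lamps through the orienting chute

ROBOT

A 6-joint arm with a two-finger parallel gripper is mounted at the origin on a cart in front of the work surface, level with it; the furniture and walls round the work are solid. World frame = base frame: x ahead of the robot, y to its left, z up, the work surface at z = 0. Lengths are in mm, angles in rad, forces in N, time in s.
With the tool pointing down it reaches from about 275 to 825 mm from the base axis. Payload 4.9 kg.
Tool frame: the origin (TCP) lies at the very end of the fingers, on their centre line; the grasp point (between the pads) lies 19 mm behind it; z points along the fingers, y is the line along which they close (so a half turn about z gives the same grasp; the last joint's range is limited). The gripper opens to 85 mm and grips with 20 to 120 N. Pads are 22 mm wide; open, the fingers measure 114 mm over their backs; the gripper's body (76 mm by 85 mm) begins 54 mm behind the grasp point. The pads swing forward as they close: fully open they stand 13 mm farther back than shut.
Start: joints at [-1.337, 0.326, -0.193, 1.052, 0, 1.437], TCP at [197.773, -513.23, 231.281] pointing down, gripper open.
Joint ranges: [-2.65, 2.65], [-0.97, 1.79], [-1.3, 1.35], [-1.93, 2.1], [-1.47, 1.37], [-3.14, 3.14]. Speed limits (rad/s): [2.57, 2.57, 3.14, 3.14, 3.14, 3.14].

INTERFACE

Orientations are given as [roll, pitch, yaw] about the fixed x, y, z axes, in that order (R = Rz(yaw) Ry(pitch) Rx(roll)).
In Python, from bench import bot, solve_ik, imaging gives the robot as it stands. Calls block until the motion is done:
- bot.move_ptp(position, orientation): joint-space move of the TCP to a pose.
- bot.movel(position, rot=None, max_speed=150, threshold=None): straight line of the TCP; rot=None keeps the orientation; max_speed is the mean speed in mm/s. With threshold (N) it stops when the force on the tool has changed by that much, and returns True; else False.
- bot.move_j(angles): joint-space move.
- bot.grip(opening, effort=None): opening from 0.0 (shut) to 1.0 (fully open); effort is the grip in N (None keeps the last); returns when the fingers have stopped.
- bot.dwell(seconds).
- solve_ik(position, orientation): joint angles nearest the present ones, or None.
- bot.get_state(): the state.
- imaging.capture(name): name is "side" or "top" or "wrist"; returns the picture (420x560x3 uint8, blue, green, red); there is no depth.
- imaging.camera_model(name): a dict with "K" (3x3 intrinsics, pixels), "position" and "rotation" of the camera in the world. Camera axes: x right, y up, looking along -z (the intrinsics and any distortion apply to the point x, -y, -z); pixel columns grow to the right and rows downward; lengths in mm; the calibration is good to about 2 mm. A picture is of the moment at which its call begins: read the wrist's pose just before it. camera_model takes no time and is no camera call; for the wrist camera it gives the pose at the moment of the call.
A pose or a line that the arm cannot do raises bot.IKError and nothing moves.
- bot.sign_off(): hands the job in; it is judged then, once.
The state is a dict: "t": time; "qpos": joint angles; "joint_velocities": joint speeds; "effort": joint torques, N m; "tcp_pos": TCP position; "orientation": TCP orientation; "contact_force": force on the tool from outside, world axes, zero at the start; "wrist_torque": the same for the moment, N m; "opening": opening from 0.0 (shut) to 1.0 (fully open); "gripper_force": force on a finger pad.
Only numpy, scipy, OpenCV 4.12 (cv2) and the standard library are available. Lean on these libraries where they do the work, as an engineer would, in place of code of your own. Each camera call takes 0.05 s, during which the arm holds its last target. There are 200 camera calls.

TASK

Get the batch of panel lamps ready in the orienting chute: turn the gate knob fully anticlockwise to its stop to shut the gate, then feed every lamp into the upper part of the slotted slide, lengthwise along the slot, until all of them hang in line above the shut gate, bezels on top and barrels down in the slot. Then turn the knob fully clockwise to its stop so that the whole batch slides to the bottom end, still bezel up, and turn it back fully anticlockwise to leave the gate shut behind the lamps. Leave the transformer and the heatsink where they are.

Things in the scene. Friction and masses are not known exactly. Their poses are not given: they have to be found in the camera images.
- feeder: orienting chute fixed to the bench: grey sheet-metal stand 340 mm long (its y), 52 mm wide. Its straight slippery slide falls 0.40 rad from the +y end (180 mm high) to the -y end (45 mm): two flanks, a shallow V, with an open 16 mm slot between. Origin on the bench under its middle; x across the slide (knob on the -x side), z up
- slide_top (a point): mid-slot at the slide's open top end, level with the slot's edges; y up along the slide, z square to it, x across. A lamp let go just above the slot, lengthwise along it, bezel uphill or downhill, tips in, hangs by its bezel square to the slide and runs down; crosswise it jams. Free loading stretch: y = -65 to 0 mm even with three lamps waiting
- rail (a point): mid-slot at the gate's place, 195 mm down the slide from slide_top; same axes. Slot edges at x = +-8, z = 0; the flanks rise outward to x = +-24, z = +7.5 mm. A hanging lamp's origin is at z = 1 to 4 mm; in line it may lean up to 0.3 rad along the slide. Waiting lamps stand 24 to 28 mm apart, the first at y = 16 to 18 mm above the shut gate's pin
- slide_stop (a point): mid-slot at the bottom end of the slide, 152 mm below the gate, at a steel plate that stops the lamps and stands 20 mm above the slot; same axes as rail
- gate (a joint): the gate knob's angle about its vertical axis, rad: 0 = anticlockwise stop (seen from above), shut, the arm's pin over mid-slot; 1.3 = clockwise stop, open, the arm swung downhill clear of the slide. Stays where it is left (friction 0.2 N m)
- gate_grip (a point): the gate knob's grip, on its axis, 55 mm to the -x side of the slot, 150 mm above the bench: an upright black bar 44 mm long (along this point's x, which lies along the feeder's x when shut), 12 mm thick, 34 mm high, its top 13 mm above this point; it turns with the knob. The flat gate arm lies 27 mm below this point
- lamp_1: panel lamp lying on the bench: hexagonal steel bezel 24 mm across flats, 8 mm thick, small clear dome on its face; black barrel 13 mm diameter, 32 mm long, then a thin 8 mm brass terminal; 30 g. Origin on the axis at the bezel's back; +z out of its face (barrel z = -32 to 0 mm). Lying, the origin is 12 mm high, the barrel's end 10 degrees lower. May be absent
- lamp_2: another panel lamp, the same as lamp_1 in shape, size and axes; may be absent
- lamp_3: another panel lamp, the same as lamp_1 in shape, size and axes; may be absent
- lamp_4: another panel lamp, the same as lamp_1 in shape, size and axes; may be absent
- transformer: small mains transformer, 33x58x34 mm, a bystander; origin under its middle
- heatsink: finned aluminium heatsink, 40x40x20 mm, a bystander; origin under its middle
There are look-alikes about, which are no part of the job. Leave any pink look-alike of the lamp_2 alone.

How it is judged (in metres and radians):
On the way, in this order (a step that is already met when the one before it is completed fails the run):
1. the gate knob is turned anticlockwise to its stop (value of joint gate below 0.06 rad), for 0.2 s.
2. all the lamps hang in the slot above the shut gate, bezel up, at rest (value of joint gate below 0.25 rad and y of lamp_1 in the frame of rail between 0 and 0.195 m and x of lamp_1 in the frame of rail between -0.012 and 0.012 m and z of lamp_1 in the frame of rail between -0.004 and 0.012 m and angle between each of lamp_1, lamp_2, lamp_3, lamp_4's own z axis and vertical below 0.9 rad and linear speed of each of lamp_1, lamp_2, lamp_3, lamp_4 below 0.03 m/s and y of lamp_2 in the frame of rail between 0 and 0.195 m and x of lamp_2 in the frame of rail between -0.012 and 0.012 m and z of lamp_2 in the frame of rail between -0.004 and 0.012 m and y of lamp_3 in the frame of rail between 0 and 0.195 m and x of lamp_3 in the frame of rail between -0.012 and 0.012 m and z of lamp_3 in the frame of rail between -0.004 and 0.012 m and y of lamp_4 in the frame of rail between 0 and 0.195 m and x of lamp_4 in the frame of rail between -0.012 and 0.012 m and z of lamp_4 in the frame of rail between -0.004 and 0.012 m), for 0.3 s.
3. the gate knob is turned clockwise to its stop and all the lamps have slid down below the gate (value of joint gate above 1.22 rad and y of lamp_1 in the frame of rail between -0.152 and -0.012 m and x of lamp_1 in the frame of rail between -0.012 and 0.012 m and z of lamp_1 in the frame of rail between -0.004 and 0.012 m and angle between each of lamp_1, lamp_2, lamp_3, lamp_4's own z axis and vertical below 0.9 rad and linear speed of each of lamp_1, lamp_2, lamp_3, lamp_4 below 0.03 m/s and y of lamp_2 in the frame of rail between -0.152 and -0.012 m and x of lamp_2 in the frame of rail between -0.012 and 0.012 m and z of lamp_2 in the frame of rail between -0.004 and 0.012 m and y of lamp_3 in the frame of rail between -0.152 and -0.012 m and x of lamp_3 in the frame of rail between -0.012 and 0.012 m and z of lamp_3 in the frame of rail between -0.004 and 0.012 m and y of lamp_4 in the frame of rail between -0.152 and -0.012 m and x of lamp_4 in the frame of rail between -0.012 and 0.012 m and z of lamp_4 in the frame of rail between -0.004 and 0.012 m), for 0.2 s.
At the end, for the whole second after the job is handed in: The gate knob is back at its anticlockwise stop (within 0.08 rad), and every lamp hangs in the slot of the slide below the gate (its origin at least 12 mm below the gate along the slide), within 12 mm of the slot's middle and resting on the flanks, bezel up within 0.9 rad of upright, at rest (value of joint gate below 0.08 rad and y of lamp_1 in the frame of rail between -0.152 and -0.012 m and x of lamp_1 in the frame of rail between -0.012 and 0.012 m and z of lamp_1 in the frame of rail between -0.004 and 0.012 m and angle between each of lamp_1, lamp_2, lamp_3, lamp_4's own z axis and vertical below 0.9 rad and linear speed of each of lamp_1, lamp_2, lamp_3, lamp_4 below 0.03 m/s and y of lamp_2 in the frame of rail between -0.152 and -0.012 m and x of lamp_2 in the frame of rail between -0.012 and 0.012 m and z of lamp_2 in the frame of rail between -0.004 and 0.012 m and y of lamp_3 in the frame of rail between -0.152 and -0.012 m and x of lamp_3 in the frame of rail between -0.012 and 0.012 m and z of lamp_3 in the frame of rail between -0.004 and 0.012 m and y of lamp_4 in the frame of rail between -0.152 and -0.012 m and x of lamp_4 in the frame of rail between -0.012 and 0.012 m and z of lamp_4 in the frame of rail between -0.004 and 0.012 m); the robot touches nothing.
It fails at once if the transformer or the heatsink is moved more than 5 cm (distance of any of transformer, heatsink from where it was at the start of the episode above 0.05 m).
Of lamp_1, lamp_2, lamp_3, lamp_4 only 3 to 4 are there at a start; the rules pass over those that are not, and their reading is None.
At some moment in a run one of lamp_1, lamp_2, lamp_3, lamp_4 may be knocked a few centimetres aside while the robot is not near it.
Once in a run the grip may slacken for a moment while it holds something.
It also fails if it takes over 210 s, if anything falls off the work surface, if the arm or the gripper's body presses on something with over 40 N, if the wrist force passes 120 N, or if a joint passes its speed limit or range.

## Working session

There is one attempt and no reset: what is moved stays moved. The work goes in short steps, each a Python script; the robot and the scene stay as the last script left them, time stands still between calls to the robot, and variables do not carry over. Pictures are saved under pics/ and viewed, at most 14 in all, crops included, and the job is handed in when it is done.

```bash
mkdir -p pics; ls
python3 - <<'E'
from bench import bot, solve_ik, imaging
import cv2, numpy as np
for n in ("top","side"):
    im=imaging.capture(n); cv2.imwrite(f"pics/{n}0.png",im)
    m=imaging.camera_model(n); print(n,{k:np.round(v,3).tolist() if not isinstance(v,str) else v for k,v in m.items()})
m=imaging.camera_model("wrist");print(m)
print(bot.get_state())
E
```

```text
pics
top {'K': [[413.635, 0.0, 279.431], [0.0, 413.635, 216.319], [0.0, 0.0, 1.0]], 'position': [396.298, -10.731, 1085.786], 'rotation': [0.17, -0.001, -1.568]}
side {'K': [[482.683, 0.0, 284.067], [0.0, 482.683, 211.568], [0.0, 0.0, 1.0]], 'position': [295.672, -836.706, 580.59], 'rotation': [1.09, -0.018, -0.299]}
{'K': array([[309.00707373,   0.        , 279.01548889],
       [  0.        , 309.00707373, 211.82716648],
       [  0.        ,   0.        ,   1.        ]]), 'position': array([ 259.11829078, -488.88463927,  372.36415029]), 'rotation': array([-2.63000539e-01, -8.10360900e-05, -1.20222573e+00])}
{'t': 0.1, 'qpos': array([-1.33720474e+00,  3.26896786e-01, -1.93493358e-01,  1.05199268e+00,
        3.34179053e-05,  1.43662242e+00]), 'joint_velocities': array([ 0.00163857, -0.00183835,  0.00423241,  0.00018449, -0.0008261 ,
        0.00234244]), 'effort': array([ 7.28272025e-04, -4.44239151e+01,  2.63037586e+01,  7.96176901e-03,
       -1.65310216e-04, -1.67025636e-06]), 'tcp_pos': array([ 197.65350875, -512.69619951,  230.56182317]), 'orientation': array([-3.14002488e+00, -2.45346091e-04,  3.67765274e-01]), 'contact_force': array([-0.07874973,  0.2569791 , -0.07438673]), 'wrist_torque': array([ 0.02318705, -0.01999706,  0.02691125]), 'gripper_force': 0.0, 'opening': 1.0017120129914658}
```

View pics/top0.png

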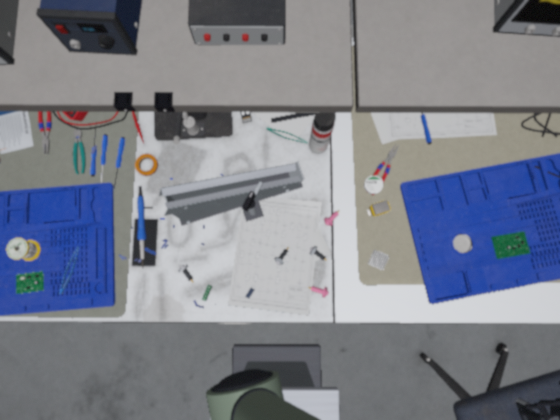

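View pics/side0.png

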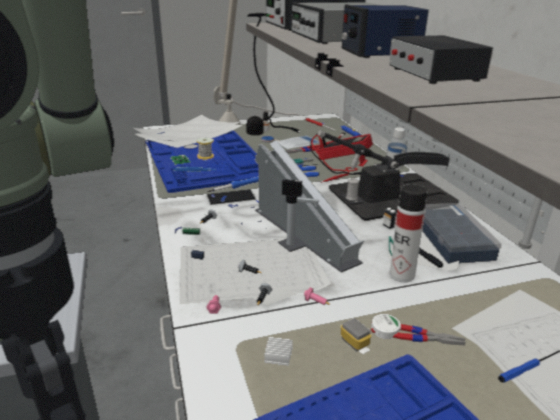

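Top view: the feeder runs from (165,200) to (300,175), with the knob at about (250,205). Lamp candidates are at (281,255), (317,252) and (186,272); the pink look-alikes are at (330,217) and (319,292). I'll zoom in on a crop.

```bash
cat > h.py <<'E'
from bench import bot, solve_ik, imaging
import cv2, numpy as np
from scipy.spatial.transform import Rotation as R
def cap(n):
    m=imaging.camera_model(n); return imaging.capture(n),m
def ray(m,u,v):
    d=np.linalg.inv(m["K"])@[u,v,1.]
    rot=np.asarray(m["rotation"]); r=R.from_euler('xyz',rot).as_matrix() if rot.ndim==1 else rot
    return np.asarray(m["position"]), r@(d*[1,-1,-1])
def onz(m,u,v,z):
    p,d=ray(m,u,v); return p+d*(z-p[2])/d[2]
def proj(m,P):
    r=R.from_euler('xyz',m["rotation"]).as_matrix()
    c=r.T@(np.asarray(P,float)-m["position"]); q=m["K"]@(c*[1,-1,-1]); return q[:2]/q[2]
E
python3 - <<'E'
from h import *
im=cv2.imread("pics/top0.png"); cv2.imwrite("pics/topc.png",cv2.resize(im[110:325,130:345],None,fx=2.79,fy=2.79,interpolation=cv2.INTER_CUBIC))
m=imaging.camera_model("top")
for n,u,v,z in [("topend",168,198,180),("botend",299,175,45),("knob",250,203,160),("L",281,255,12),("L",317,252,12),("L",186,272,12),("front",230,321,0),("pl",330,217,12),("shelf",250,107,300)]:
    print(n,onz(m,u,v,z).round())
ms=imaging.camera_model("side")
for u,v in [(208,216),(249,267),(264,294),(188,231),(198,255),(291,189)]: print(onz(ms,u,v,12 if u!=291 else 160).round())
E
```

```text
topend [593. 239. 180.]
botend [684. -61.  45.]
knob [586.  56. 160.]
L [479. -15.  12.]
L [ 487. -109.   12.]
L [434. 229.  12.]
front [311. 114.   0.]
pl [ 579. -144.   12.]
shelf [755.  49. 300.]
[437. 229.  12.]
[482. -17.  12.]
[ 489. -114.   12.]
[379. 167.  12.]
[387.  57.  12.]
[584.  25. 160.]
```

View pics/topc.png

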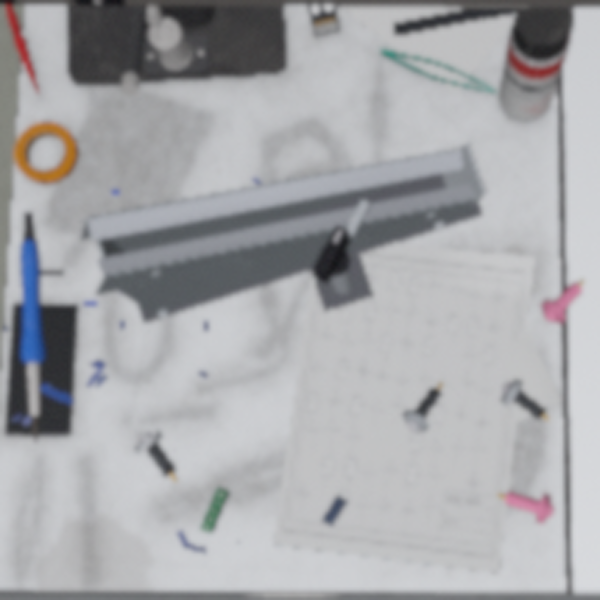

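Three lamps are present and both views agree on their positions (about (435,229), (480,-16) and (488,-111)). I see only the two bystanders well off to the right. Next I'll look at the feeder from close up with the wrist camera.

Run:
```python
from h import *
import pickle
mt=imaging.camera_model("top"); ms=imaging.camera_model("side")
def tri(*rs):
    A=sum(np.eye(3)-np.outer(d,d)/(d@d) for p,d in rs); b=sum((np.eye(3)-np.outer(d,d)/(d@d))@p for p,d in rs); return np.linalg.solve(A,b)
print("shelf seam",tri(ray(mt,355,107),ray(ms,413,158)).round())
for i,(y) in enumerate((-70,270)):
    bot.move_ptp([560,y,330],[np.pi,0,np.pi]); bot.dwell(.2)
    im,m=cap("wrist"); cv2.imwrite(f"pics/w{i}.png",im); pickle.dump(m,open(f"w{i}.pkl","wb")); print(m["position"],m["rotation"],bot.get_state()["t"])
a,b=cv2.imread("pics/w0.png"),cv2.imread("pics/w1.png")
```

```text
shelf seam [ 751. -161.  286.]
[494.13531635 -70.22265393 471.64706334] [-2.64089222e-01  1.41383166e-03  1.57028342e+00] 2.4333
[494.72180818 269.21888244 471.8713778 ] [-2.64503456e-01  1.51808767e-03  1.56947220e+00] 3.9667
```

View pics/w0.png

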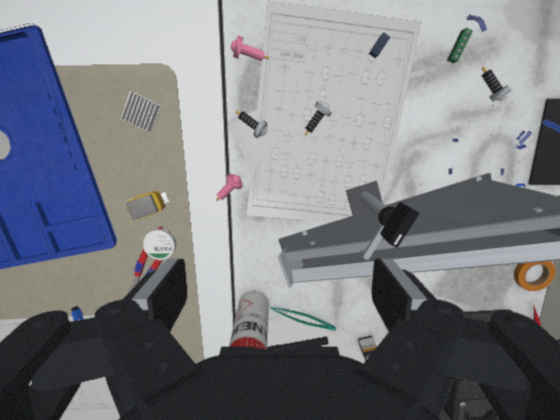

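View pics/w1.png

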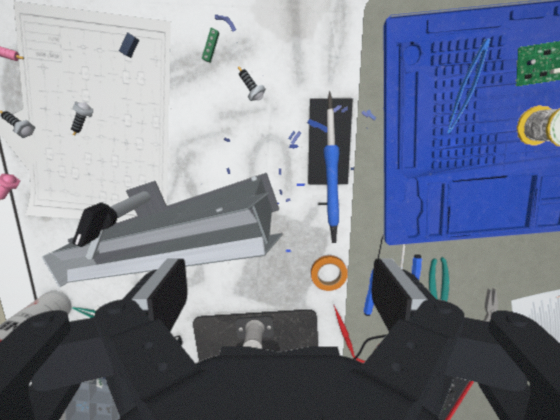

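Wrist view 0 shows the knob bar at about (400,223) and the feeder's bottom end at about (288,262). Wrist view 1 shows its top end at about (268,215). I'll zoom both to measure the slot.

Run:
```python
from h import *
a,b=cv2.imread("pics/w0.png"),cv2.imread("pics/w1.png")
z=lambda i:cv2.resize(i,None,fx=3,fy=3,interpolation=cv2.INTER_CUBIC)
cv2.imwrite("pics/w0c.png",z(a[170:300,265:525])); cv2.imwrite("pics/w1c.png",z(b[165:295,35:295]))
```

```text
(no output)
```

View pics/w0c.png

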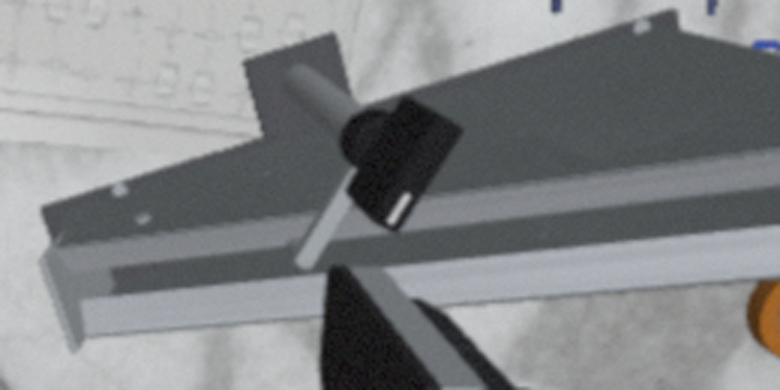

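View pics/w1c.png

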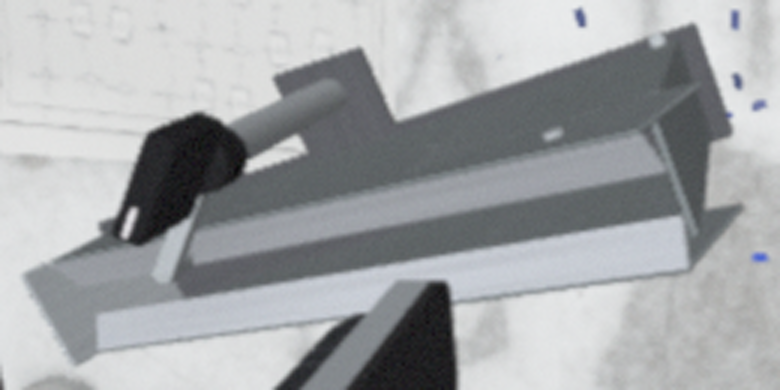

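```bash
cat > feed.py <<'E'
from h import *
import pickle
m0,m1=[pickle.load(open(f"w{i}.pkl","rb")) for i in (0,1)]
c0=lambda u,v:ray(m0,265+u/3,170+v/3)
c1=lambda u,v:ray(m1,35+u/3,165+v/3)
def pl(r,T,n): p,d=r; return p+d*((T-p)@n)/(d@n)
near=[c0(290,248),c0(780,187),c1(190,265),c1(668,175)]
far=[c0(110,292),c0(780,227),c1(180,297),c1(680,218)]
T=np.array([600,240,180.]);yaw=0.3
for _ in range(8):
    F=R.from_euler('xyz',[0.4,0,yaw]).as_matrix()   # slide frame: y up along slide
    n=F[:,2]; N=[pl(r,T,n) for r in near]; Fa=[pl(r,T,n) for r in far]
    dirs=[np.polyfit([p[1] for p in L],[p[0] for p in L],1)[0] for L in (N,Fa)]
    yaw=-np.arctan(np.mean(dirs))
    T=pl(c1(674,196),np.array([0,0,180.]),np.array([0,0,1.]))
    # centre T in x across
    xs=[np.mean([(F.T@(p-T))[0] for p in L]) for L in (N,Fa)]
    T=T+F[:,0]*np.mean(xs)
F=R.from_euler('xyz',[0.4,0,yaw]).as_matrix()
rail=T-195*F[:,1]; stop=T-347*F[:,1]
Fz=R.from_euler('z',yaw).as_matrix()
grip=np.r_[(rail-55*Fz[:,0])[:2],150.]
if __name__=="__main__":
    print("yaw",yaw,dirs,"T",T,"xs",xs,"rail",rail,"stop",stop,"grip",grip)
    for L in (N,Fa): print([(F.T@(p-T)).round(1).tolist() for p in L])
    def tri(*rs):
        M=[np.eye(3)-np.outer(d,d)/(d@d) for p,d in rs]; return np.linalg.solve(sum(M),sum(a@p for a,(p,d) in zip(M,rs)))
    print("mark",tri(c0(398,208),c1(130,222)))
    print("stop tri far slot end",pl(c0(75,300),T,F[:,2])@np.eye(3), (F.T@(pl(c0(75,300),T,F[:,2])-T)))
    print("top face corners", [ (Fz.T@(pl(c0(*q),np.array([0,0,163.]),np.array([0,0,1.]))-grip)).round(1).tolist() for q in ((405,97),(463,130),(395,232),(350,198))])
    print("arm tip",(Fz.T@(tri(c0(303,265),c1(165,277))-rail)).round(1))
    for n,m,u,v in (("A",m0,262,129),("A",m1,25,128),("B",m0,321,110),("B",m1,83,108),("C",m0,496,88),("C",m1,253,92)): print(n,onz(m,u,v,12).round(1))
E
python3 feed.py
```

```text
yaw 0.31501602751317054 [np.float64(-0.33096982657258833), np.float64(-0.3207645197549604)] T [592.78629563 249.3829857  180.        ] xs [np.float64(-7.378290968877813), np.float64(7.285501181582351)] rail [648.43420669  78.61429329 104.06342325] stop [691.81103993 -54.4977131   44.87183522] grip [596.14067896  61.57354923 150.        ]
[[-6.4, -237.4, -0.0], [-8.2, -60.7, -0.0], [-7.2, -257.5, -0.0], [-7.5, 0.6, -0.0]]
[[6.2, -329.7, -0.0], [7.6, -62.1, -0.0], [7.4, -276.1, 0.0], [8.1, -0.7, 0.0]]
mark [608.10614627  55.20660432 162.55409571]
stop tri far slot end [700.92165052 -54.33215782  43.74494436] [ 8.71358460e+00 -3.49893780e+02  1.53372873e-14]
top face corners [[-29.7, 1.1, 13.0], [-12.0, 17.6, 13.0], [17.6, -12.8, 13.0], [0.2, -25.1, 13.0]]
arm tip [-13.6 -40.4  16. ]
A [495.1 -95.3  12. ]
A [494.1 -96.8  12. ]
B [469.2 -11.5  12. ]
B [466.9  -8.7  12. ]
C [440.3 230.5  12. ]
C [446.  232.3  12. ]
```

Feeder geometry is consistent: the slot measures about 15 mm against 16, the bottom-end check lands at y = -350 against -347, and the knob mark is at z = 162.6 against 163. The gate is now at about 0.78 rad. I'll shut it, then look at each lamp close up.

```bash
cat >> h.py <<'E'
def tool_yaw(a): return [np.pi,0,a]
def turn(a0,a1,over=0.04,effort=50):
    """knob from gate angle a0 to a1"""
    from feed import grip as g,yaw
    Y=lambda a:np.pi+yaw-a
    x,y=g[:2]
    bot.grip(0.5,effort); bot.move_ptp([x,y,240],tool_yaw(Y(a0))); bot.movel([x,y,136],tool_yaw(Y(a0)),100,threshold=15)
    bot.grip(0.0,effort); s=bot.get_state(); print("gripped",s["opening"],s["gripper_force"])
    a1=a1+np.sign(a1-a0)*over
    for a in np.linspace(a0,a1,7)[1:]:
        bot.movel([x,y,136],tool_yaw(Y(a)),80)
        s=bot.get_state(); print(round(a,2),s["wrist_torque"].round(2),s["contact_force"].round(1))
    bot.dwell(.3); bot.grip(0.5); bot.movel([x,y,240],None,150)
def lookat(p,n,z=100):
    bot.move_ptp([p[0]+52,p[1],z],tool_yaw(np.pi)); bot.dwell(.2)
    im,m=cap("wrist"); cv2.imwrite(f"pics/{n}.png",im); pickle.dump(m,open(n+".pkl","wb")); return im,m
import pickle
E
python3 - <<'E'
from h import *
turn(0.78,0.0)
L=dict(A=(490,-106),B=(478,-12),C=(439,230))
out=[]
for k in "ABC":
    if k=="C": bot.move_ptp([480,150,240],tool_yaw(np.pi))
    im,m=lookat(L[k],"l"+k); u,v=proj(m,[*L[k],12]).astype(int); print(k,u,v); out.append(cv2.resize(im[v-60:v+60,u-60:u+60],(264,264),interpolation=cv2.INTER_CUBIC))
cv2.imwrite("pics/lm.png",np.hstack(out)); print(bot.get_state()["t"])
im,m=cap("top"); cv2.imwrite("pics/top1.png",im)
E
```

```text
gripped 0.13059521024893206 49.41494643688202
0.64 [-0.62  0.48  0.15] [-2.6 -3.   5.9]
0.51 [-0.65  0.53  0.17] [-2.2 -3.1  5.4]
0.37 [-0.61  0.54  0.2 ] [-3.3 -3.3  5.9]
0.23 [-0.54  0.5   0.2 ] [-2.5 -3.2  5.6]
0.1 [-0.61  0.51  0.18] [-2.3 -3.   5.3]
-0.04 [-0.46  0.58 -1.06] [-3.1 -2.8  5.4]
A 278 145
B 279 146
C 279 145
13.8833
```

View pics/lm.png

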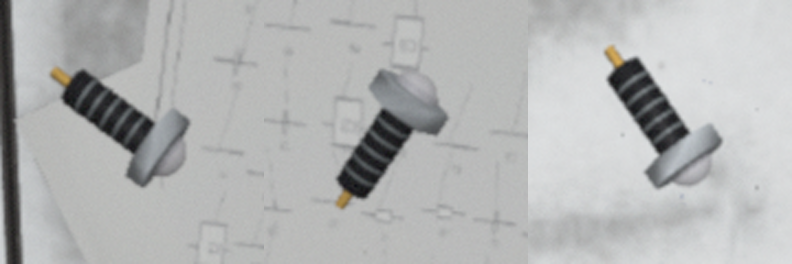

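The lamps are clear: the barrel with its ribs and brass tip marks the tail, the bezel the head. The knob also hit its stop (torque spike to -1.06). Now I'll pick lamp B first and load it.

```bash
cat > lamp.py <<'E'
from h import *
from feed import T,F,yaw
def find(im,m,guess,r=70):
    """barrel centre and bezel direction (world angle) of the lamp nearest the guess"""
    u,v=proj(m,[*guess,10]).astype(int); u0,v0=max(u-r,0),max(v-r,0); c=im[v0:v+r,u0:u+r]
    hsv=cv2.cvtColor(c,cv2.COLOR_BGR2HSV)
    brass=((hsv[...,0]>12)&(hsv[...,0]<32)&(hsv[...,1]>110)&(hsv[...,2]>80)).astype(np.uint8)
    dark=cv2.morphologyEx((hsv[...,2]<85).astype(np.uint8),cv2.MORPH_CLOSE,np.ones((5,5)))
    best=None
    n,_,st,ce=cv2.connectedComponentsWithStats(brass)
    cand=[ce[i] for i in range(1,n) if st[i,4]>8]
    nd,lab,sd,cd=cv2.connectedComponentsWithStats(dark)
    for i in range(1,nd):
        if not 200<sd[i,4]<1500: continue
        ctr,size,_=cv2.minAreaRect(np.argwhere(lab==i)[:,::-1].astype(np.float32))
        for b in cand:
            d=np.linalg.norm(b-ctr)
            if d<45 and (best is None or np.hypot(*(np.array(ctr)-r))<best[0]): best=(np.hypot(*(np.array(ctr)-r)),np.array(ctr),b,size)
    if best is None: return None
    _,ctr,b,size=best
    P=onz(m,u0+ctr[0],v0+ctr[1],9); Q=onz(m,u0+b[0],v0+b[1],6)
    d=(P-Q)[:2]; print("lamp",P.round(1),"dist brass",np.hypot(*d).round(1),"rect px",np.round(size),"scale",309/(m["position"][2]-9))
    return P[:2],np.arctan2(d[1],d[0])
def wrap(a): return (a+np.pi)%(2*np.pi)-np.pi
def pick(c,th):
    q1=np.arctan2(c[1],c[0])
    yw,s=min(((th,1),(th+np.pi,-1)),key=lambda t:abs(wrap(q1-t[0]+np.pi)))
    bot.grip(0.6,30); bot.move_ptp([*c,80],tool_yaw(wrap(yw))); bot.movel([*c,3],None,100,threshold=12)
    print("z",bot.get_state()["tcp_pos"].round(1)); bot.grip(0.0,30)
    st=bot.get_state(); print("grip",st["opening"],st["gripper_force"]); bot.movel([*c,120],None,150)
    return s
def place(s,y=-34,h=10,down=True):
    x=F[:,1]*(-s if down else s)          # bezel downhill: s*toolx = -Fy
    rot=R.from_matrix(np.column_stack([x,np.cross(-F[:,2],x),-F[:,2]])).as_euler('xyz')
    p=T+F[:,1]*y+F[:,2]*h; up=p+F[:,2]*60
    bot.move_ptp(up,rot); st=bot.get_state(); print("hold",st["opening"],st["gripper_force"])
    if st["opening"]<0.08: print("LOST"); return
    print("touch",bot.movel(p,rot,60,threshold=10)); bot.dwell(.2); bot.grip(0.35); bot.dwell(.3); bot.movel(up,rot,100)
E
python3 - <<'E'
from lamp import *
im,m=lookat((478,-12),"lB1"); f=find(im,m,(478,-12)); print(f)
for k,g in (("A",(490,-106)),("C",(439,230))):
    print(k,find(cv2.imread(f"pics/l{k}.png"),pickle.load(open(f"l{k}.pkl","rb")),g))
x=F[:,1]
for s in (1,-1):
    a=F[:,1]*s; rot=R.from_matrix(np.column_stack([a,np.cross(-F[:,2],a),-F[:,2]])).as_euler('xyz'); print(solve_ik(T-34*F[:,1]+70*F[:,2],rot),solve_ik(T-34*F[:,1]+10*F[:,2],rot))
E
```

```text
lamp [484.9 -20.6   9. ] dist brass 18.8 rect px [16. 40.] scale 1.3274204232475086
(array([484.89621522, -20.64526304]), np.float64(2.545047037238854))
lamp [ 482.8 -114.7    9. ] dist brass 18.9 rect px [43. 17.] scale 1.322417736768915
A (array([ 482.81093526, -114.65249767]), np.float64(0.9466438974452084))
lamp [430.  225.2   9. ] dist brass 18.7 rect px [43. 16.] scale 1.3190180782222793
C (array([430.00621049, 225.17770911]), np.float64(0.6170230107031074))
[0.01185194 0.56272303 0.11461254 1.24824317 0.38079599 1.24340259] [0.0465302  0.58853757 0.01490643 1.10885357 0.38490049 1.2805249 ]
[ 0.01185194  0.56272303  0.11461254  1.24824317  0.38079599 -1.89819006] [ 0.0465302   0.58853757  0.01490643  1.10885357  0.38490049 -1.86106776]
```

Barrel sizes check out: expected 42x17 px, and brass about 19–20 mm from the barrel centre. Picking B.

Run:
```python
from lamp import *
im=cv2.imread("pics/lB1.png"); f=find(im,pickle.load(open("lB1.pkl","rb")),(478,-12))
s=pick(*f); place(s)
bot.move_ptp([560,270,330],tool_yaw(np.pi)); bot.dwell(.2); im,m=cap("wrist"); pickle.dump(m,open("v1.pkl","wb"))
cv2.imwrite("pics/v1.png",cv2.resize(im[165:295,35:295],None,fx=3,fy=3)); print(bot.get_state()["t"])
```

```text
lamp [484.9 -20.6   9. ] dist brass 18.8 rect px [16. 40.] scale 1.3274204232475086
z [485.4 -20.7   3.4]
grip 0.13228966484133825 30.499868988990784
hold 0.13240994465215117 30.307209491729736
touch False
25.1583
```

View pics/v1.png

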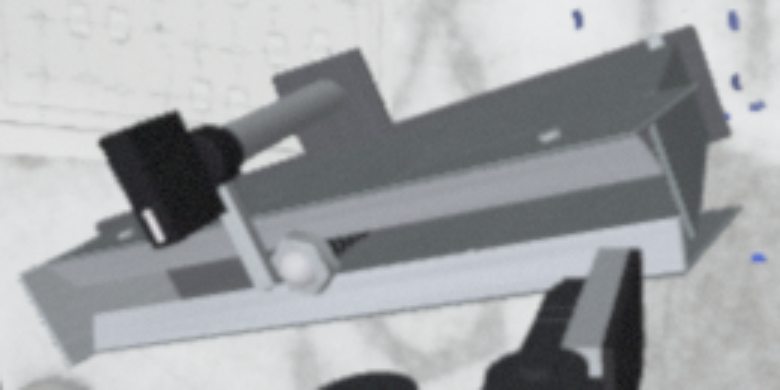

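Lamp B hangs at the shut gate (crop (297,262)), bezel up and barrel in the slot. Next are A and C.

Run:
```python
from lamp import *
for k,g in (("C",(430,225)),("A",(483,-115))):
    im,m=lookat(g,f"l{k}2"); f=find(im,m,g); print(k,f)
    if f is None: break
    s=pick(*f); place(s,y=-30)
bot.move_ptp([560,270,330],tool_yaw(np.pi)); bot.dwell(.2); im,m=cap("wrist"); pickle.dump(m,open("v2.pkl","wb"))
cv2.imwrite("pics/v2.png",cv2.resize(im[165:295,35:295],None,fx=3,fy=3)); print(bot.get_state()["t"])
```

```text
lamp [430.3 225.4   9. ] dist brass 19.1 rect px [43. 16.] scale 1.3214191360049032
C (array([430.26052124, 225.41822244]), np.float64(0.6232639882167497))
z [430.8 225.6   3.4]
grip 0.13552166331213655 30.382245182991028
hold 0.13548060095029074 30.178951621055603
touch False
lamp [ 483.  -114.4    9. ] dist brass 19.1 rect px [43. 16.] scale 1.3267350617099887
A (array([ 482.95954548, -114.35977447]), np.float64(0.9500183431875626))
z [ 483.4 -114.5    3.4]
grip 0.1372801766029067 30.395554304122925
hold 0.13337473351145307 30.203012824058533
touch False
44.9917
```

View pics/v2.png

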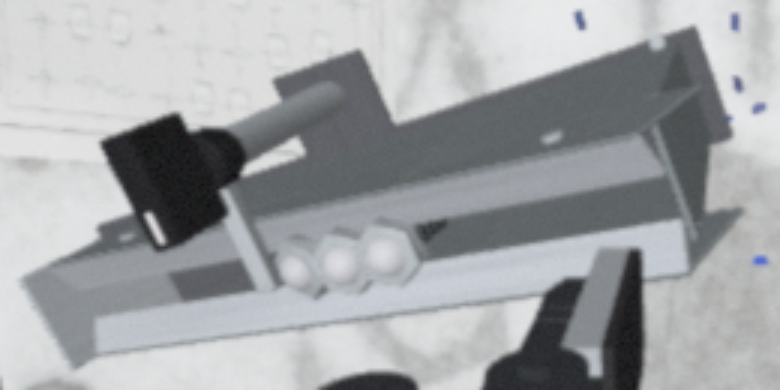

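All three lamps hang in line above the shut gate (bezels at crop (297,268), (345,262) and (390,250)), and the earlier views showed no fourth lamp. Now I'll open the gate.

Run:
```python
from h import *
turn(0.0,1.3)
bot.move_ptp([560,-70,330],tool_yaw(np.pi)); bot.dwell(.2); im,m=cap("wrist"); pickle.dump(m,open("v3.pkl","wb"))
cv2.imwrite("pics/v3.png",cv2.resize(im[170:300,265:525],None,fx=3,fy=3)); print(bot.get_state()["t"])
```

```text
gripped 0.12796939775741364 49.73798096179962
0.22 [-0.65  0.04 -0.2 ] [-0.2 -2.3  5.5]
0.45 [-0.75  0.01 -0.26] [-1.1 -3.7  5.3]
0.67 [-0.83  0.09 -0.16] [-1.4 -3.5  5.5]
0.89 [-0.9   0.12 -0.21] [-0.4 -5.3  5.3]
1.12 [-0.95  0.21 -0.2 ] [-0.2 -4.9  6.1]
1.34 [-1.24  0.3   1.23] [-1.1 -6.8  6.1]
52.9583
```

View pics/v3.png

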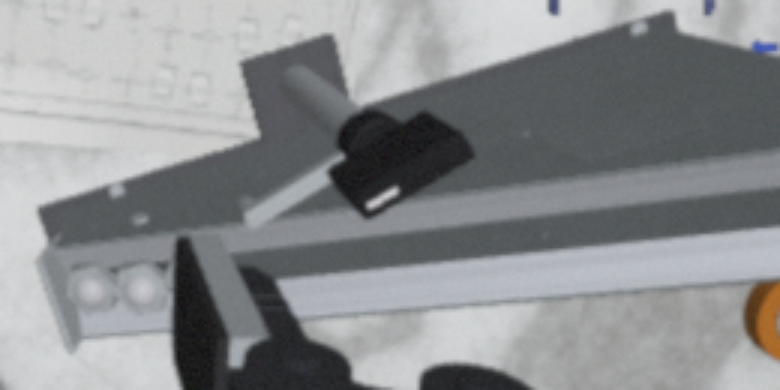

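Two lamps sit at the bottom stop and the third is behind the finger; the slot above is empty and the gate is at its open stop. I'll close it and check with the gripper out of the way.

Run:
```python
from h import *
turn(1.3,0.0)
bot.grip(1.0)
bot.move_ptp([560,-130,330],tool_yaw(np.pi)); bot.dwell(.3); im,m=cap("wrist")
cv2.imwrite("pics/v4.png",cv2.resize(im[170:300,290:550],None,fx=3,fy=3)); print(bot.get_state()["t"])
```

```text
gripped 0.1310435356870296 49.553430676460266
1.08 [-0.43  0.68  0.22] [-3.7 -2.8  5.7]
0.85 [-0.36  0.72  0.19] [-3.8 -2.3  5.4]
0.63 [-0.46  0.73  0.24] [-4.9 -2.4  6. ]
0.41 [-0.46  0.73  0.17] [-4.7 -2.9  6. ]
0.18 [-0.48  0.78  0.21] [-4.3 -3.3  6.4]
-0.04 [-0.36  0.84 -1.11] [-4.2 -1.9  6.5]
61.375
```

View pics/v4.png

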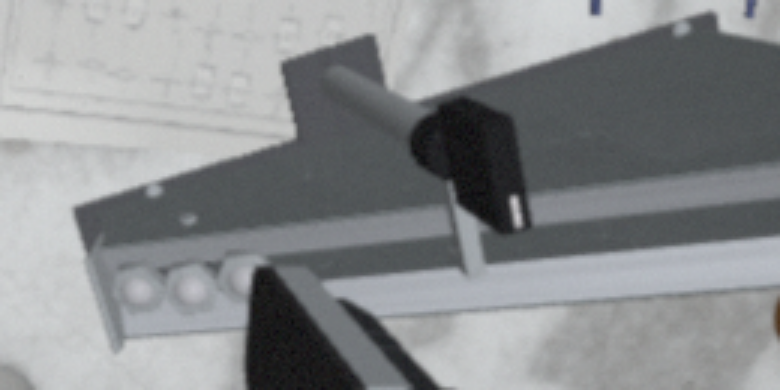

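All three lamps are at the bottom stop, bezel up (crop (140,290), (192,287) and (243,275)), with the gate arm shut across the slot and the gripper clear. Handing in.

```bash
python3 -c "
from h import *
print(bot.sign_off())"
```

```text
the job is handed in; nothing more can be done
None
```

The job is handed in at about 61 s on the robot clock: all three lamps present (I saw no fourth) hang bezel up at the bottom of the slide, the gate is shut behind them, and I didn't touch the transformer or heatsink; sign-off returned no verdict.

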